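Back off the knurled locking ring of the can leak tester

ROBOT

A 6-joint arm with a two-finger parallel gripper is mounted at the origin on the work surface. World frame = base frame: x ahead of the robot, y to its left, z up, the work surface at z = 0. Lengths are in m, angles in rad, forces in N, time in s.
With the tool pointing down it reaches from about 0.35 to 0.975 m from the base axis. Payload 4.9 kg.
Tool frame: the origin (TCP) lies on the centre line of the jaws, within the pads' length; the fingertips stand 14 mm ahead of it and the grasp point (between the pads) lies 5 mm behind it (manip.nose_length is the distance from the TCP to the fingertips, in m); z points along the fingers, y is the line along which they close (so a half turn about z gives the same grasp; the last joint's range is limited). The gripper opens to 85 mm and grips with 20 to 120 N. Pads are 22 mm wide; open, the fingers measure 114 mm over their backs; the gripper's body (76 mm by 85 mm) begins 54 mm behind the grasp point. The pads swing forward as they close: fully open they stand 13 mm farther back than shut.
Start: joints at [-1.369, 0.053, 1.613, -0, 1.476, -0.119], TCP at [0.197, -0.593, 0.245] pointing down, gripper open.
Joint ranges: [-3.01, 3.01], [-1.01, 2.22], [0.06, 2.58], [-1.02, 4.17], [0.09, 2.62], [-3.14, 3.14]. Speed limits (rad/s): [2.57, 2.57, 3.14, 3.14, 3.14, 3.14].

INTERFACE

Orientations are given as a unit quaternion [w, x, y, z].
In Python, from plant import manip, imaging gives the robot as it stands.
- The arm moves only by the tool play_rows, never from a script. Its argument "commands" is a list of rows, each a list of 6 numbers: the shift along the tool's x, y, z in mm, then the turn, a rotation vector about the tool's x, y, z in degrees. A call has 1 to 5 rows; each row shifts and turns the commanded pose from where the row before left it, along the tool's axes as they then stand; what a row does not reach is not made up. A row lasts 1/12 s, in which the tool goes at most 41.7 mm and 7.16 degrees, less where a joint would pass 70% of its speed; a pose out of reach is approached as far as the arm can. A call is refused whole if a number of a shift passes 41.7 or a number of a turn 7.16, either way. A call with a gripper value outside its range is refused whole. "hand" is the finger opening in mm, from 0 to 85.4, set as the call begins (left out, the last holds). The fingers move at their own pace and stop on an object; the grip force is fixed at half the most. Time passes only in rows, so rows that do not move let the fingers close. It gives the time, the measured TCP pose, the force, the opening and the grip force at its end, in the units of the state.
- manip.state(): the state, without advancing time (a new reading comes with each control period).
- imaging.grab_frame(name): name is "scene" or "top"; returns a dict with "image" (420x560x3 uint8, red, green, blue), "fx", "fy", "cx", "cy" (pixels), "k1" (the pictures are not rectified: a ray, as slopes to the right and down, at radius r is drawn at 1 + k1 r^2 times it, then the intrinsics apply), "R" (3x3) and "t" (3): a world point X has camera coordinates R X + t. Camera axes: x right, y down, z forward; pixel columns grow to the right and rows downward; lengths in m; the calibration is good to about 2 mm. A picture is of the moment at which its call begins. There is no depth.
- manip.job_done(): hands the job in; it is judged then, once.
The state is a dict: "time": time; "joint_pos": joint angles; "joint_vel": joint speeds; "joint_efforts": joint torques, N m; "tool_pos": TCP position; "tool_rot": TCP orientation; "contact_force": force on the tool from outside, world axes, zero at the start; "ft_torque": the same for the moment, N m; "gripper_width": opening from 0.0 (shut) to 1.0 (fully open); "grasp_force": force on a finger pad.
Only numpy, scipy, OpenCV 4.12 (cv2) and the standard library are available. Lean on these libraries where they do the work, as an engineer would, in place of code of your own. Each camera call takes 0.05 s, during which the arm holds its last target. There are 200 camera calls.

TASK

Slacken the black knurled locking ring of the can leak tester by rolling a closed fingertip along its rim, counter-clockwise seen from above, until its yellow mark has come round to the red arrow for the second time; leave it there, mark at the arrow, and take the finger away. Nothing is to be picked up: the tester stays standing where it is, and the tins, the funnel and the refractometer around it are left alone.

Things in the scene. Friction and masses are not known exactly. Their poses are not given: they have to be found in the camera images.
- tester: the can leak tester, 5 kg, loose on the table: round white base 156 mm across, 22 mm high; on it a grey neck 72 mm across, then the black locking ring (62 to 88 mm above the table), and inside the ring a fixed white plate 54 mm across, top at 92 mm. Origin: centre of the underside; z up; the red arrow points along its -x. Sideways pushes over about 30 N make it slide
- ring_center (a point): point on the locking ring's vertical axis at its mid-height, 75 mm above the table. The ring is 94 mm in diameter over its 30 upright ridges (5 mm wide, 2.5 mm proud), 26 mm high, its rim free all round. A fingertip pressed on the rim with about 4 to 15 N and moved along it drags the ring round; the tip may hang below the ring, down to 25 mm above the table
- pointer (a point): tip of the red arrow on the fixed white plate, 26 mm from the axis, 92 mm above the table; it does not turn with the ring
- ring_mark (a point): middle of the yellow mark (15 mm long, radial, 10 mm wide) on the top of the ring, 36.5 mm from the axis, 89.5 mm above the table; turns with the ring
- lock_ring (a joint): angle of the black locking ring, rad: 0 = screwed tight, mark at the arrow (a hard stop); grows counter-clockwise seen from above. The mark is at the arrow at 6.28 (first time) and 12.57 (second time); it starts between 0.8 and 4.8. The ring turns without rising, stays where it is left and needs about 1.5 N at the rim
- tin_a: bystander: closed plain steel tin, 66 mm diameter, 55 mm high; origin at the centre of its underside
- tin_b: bystander: closed tin with a yellow band, 66 mm diameter, 55 mm high; origin at the centre of its underside
- funnel: bystander: blue funnel standing mouth down, 84 mm across the mouth, 80 mm high; origin at the centre of its underside
- refractometer: bystander: black and blue hand refractometer lying on the table, 165 mm long along its x, 38 mm wide, 38 mm high; origin under its middle
Mind the look-alikes: they are no part of the job. What is shaped like the tester but orange is not meant.

How it is judged:
On the way:
1. the mark has passed the arrow for the first time (value of joint lock_ring above 6.4 rad), for 0.1 s.
At the end, for the whole second after the job is handed in: the ring stands at its second arrival, 12.57 rad, within 0.3 rad (17 degrees), at rest; the tester is upright (0.05 rad) and within 25 mm of where it stood; each bystander is within 25 mm of where it stood (value of joint lock_ring between 12.266 and 12.866 rad and velocity of joint lock_ring between -0.1 and 0.1 rad/s and distance of each of tester, tin_a, tin_b, funnel, refractometer from where it was at the start of the episode below 0.025 m and angle between tester's own z axis and vertical below 0.05 rad and linear speed of tester below 0.02 m/s); the robot touches nothing.
It fails at once if the tester is lifted by more than 10 mm (height (world z) of tester above 0.01 m).
It fails at once if the tester is shoved more than 40 mm or tipped (distance of tester from where it was at the start of the episode above 0.04 m or angle between tester's own z axis and vertical above 0.2 rad).
It fails at once if the ring is turned on by more than half a turn past the second arrival (value of joint lock_ring above 15.706 rad).
It fails at once if a tin, the funnel or the refractometer is knocked, carried or lifted (distance of any of tin_a, tin_b, funnel, refractometer from where it was at the start of the episode above 0.025 m or angle between any of tin_a, tin_b, funnel, refractometer's own z axis and vertical above 0.4 rad).
It also fails if it takes over 64 s, if anything falls off the work surface, if the arm or the gripper's body presses on something with over 40 N, if the wrist force passes 120 N, or if a joint passes its speed limit or range.

## Working session

There is one attempt and no reset: what is moved stays moved. The work goes in short steps, Python scripts to look and compute and a tool call to move; the robot and the scene stay as the last step left them, time stands still between calls to the robot, and variables do not carry over. Pictures are saved under pics/ and viewed, at most 10 in all, crops included, and the job is handed in when it is done.

Besides the shell and the picture viewer there is one more tool, called by a JSON object that holds its "fn" and its "kwargs". play_rows: Moves the arm, as the interface text tells. Its arguments: {"type":"object","properties":{"commands":{"type":"array","items":{"type":"array","items":{"type":"number"}}},"hand":{"type":"number"}},"required":["commands"]}

```bash
ls; mkdir -p pics
python3 - <<'E'
from plant import manip, imaging
import cv2
for n in("scene","top"):
    f=imaging.grab_frame(n); cv2.imwrite(f"pics/{n}0.png",f["image"][:,:,::-1])
    print(n,{k:(v.tolist() if hasattr(v,'tolist') else v) for k,v in f.items() if k!="image"})
print(manip.state(), manip.nose_length)
E
```

```text
pics
scene {'fx': 416.8891241697027, 'fy': 416.8891241697027, 'cx': 278.9924275456089, 'cy': 207.83260141246794, 'k1': -0.0667038386488372, 'R': [[-0.6956684208325984, 0.7183401764173227, -0.005730549799854589], [0.3826723664744729, 0.36381997945824884, -0.8492331143354139], [-0.6079533766606662, -0.5929775826215771, -0.5279870058203754]], 't': [0.3490490969113467, -0.15260443195144227, 1.2595641797611523]}
top {'fx': 542.3107368475349, 'fy': 542.3107368475349, 'cx': 281.99587610419394, 'cy': 209.9731582043531, 'k1': -0.0765969798253265, 'R': [[-0.024619835851818705, -0.9996800351416478, 0.005804396766494456], [-0.9970801961867146, 0.024135161690419422, -0.07244705889433808], [0.07228378832692625, -0.007571083764607486, -0.9973553692820515]], 't': [0.07143452873138093, 0.5454631682814443, 1.244004761808012]}
{'time': 0.1, 'joint_pos': array([-1.36903525e+00,  5.32834464e-02,  1.61416745e+00,  7.83323101e-06,
        1.47598502e+00, -1.18997124e-01]), 'joint_vel': array([ 0.0019353 , -0.00310176, -0.00382326, -0.00087419, -0.00040845,
        0.000131  ]), 'joint_efforts': array([ 6.17599635e-04, -3.94908607e+01, -3.71361673e+01, -1.18907706e-04,
        3.94296556e-03,  5.03104076e-06]), 'tool_pos': array([ 0.19694937, -0.59259075,  0.24418408]), 'tool_rot': array([-9.21004771e-04,  9.87166455e-01,  1.59692016e-01, -3.42327458e-05]), 'contact_force': array([0.45776653, 0.68394857, 0.56388016]), 'ft_torque': array([ 0.02627866,  0.0283348 , -0.01363696]), 'grasp_force': 0.0, 'gripper_width': 1.0016838844370217} 0.014
```

View pics/scene0.png

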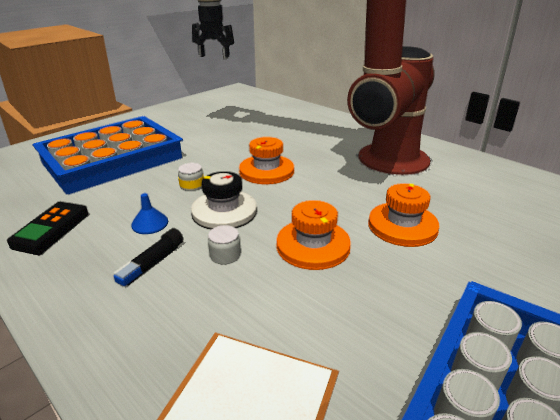

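View pics/top0.png

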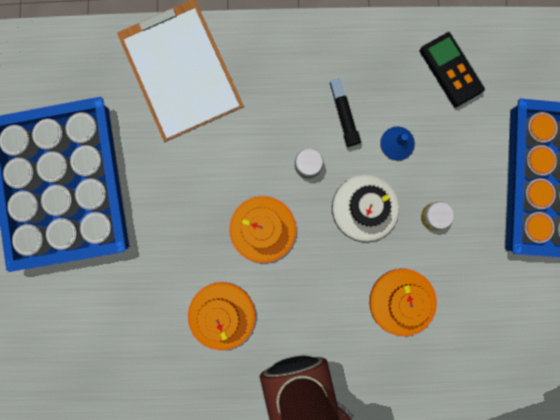

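The scene holds four tester shapes. In the top view there are three orange ones, at (263,228), (221,316) and (403,302), and one with a white base and black ring at (367,208), which is (222,195) in the scene view. Only the white and black one fits. Around it are tins at (309,162) and (438,216), the funnel at (397,143) and the refractometer at (345,113).

```bash
cat > h.py <<'E'
from plant import manip, imaging
import cv2, numpy as np
def cast(f,uv,z):
    x=(np.array(uv,float)-[f["cx"],f["cy"]])/[f["fx"],f["fy"]]
    s=x.copy()
    for _ in range(10): s=x/(1+f["k1"]*(s@s))
    R,t=np.array(f["R"]),np.array(f["t"]); d=R.T@np.r_[s,1]; o=-R.T@t
    return o+d*(z-o[2])/d[2]
def proj(f,X):
    c=np.array(f["R"])@X+np.array(f["t"]); s=c[:2]/c[2]
    return s*(1+f["k1"]*(s@s))*[f["fx"],f["fy"]]+[f["cx"],f["cy"]]
def cen(m): 
    n,l,s,c=cv2.connectedComponentsWithStats(m.astype(np.uint8)); 
    i=1+np.argmax(s[1:,4]); return c[i],s[i,4]
def masks(im):
    h=cv2.cvtColor(im,cv2.COLOR_RGB2HSV).astype(int); H,S,V=h[...,0],h[...,1],h[...,2]
    return dict(yel=(H>20)&(H<35)&(S>150)&(V>130),red=((H<6)|(H>174))&(S>150)&(V>100),blk=V<60,wht=(S<40)&(V>170),blu=(H>105)&(H<125)&(S>150))
def win(m,c,r):
    o=np.zeros_like(m); a,b=int(c[0]),int(c[1]); o[b-r:b+r,a-r:a+r]=m[b-r:b+r,a-r:a+r]; return o
E
python3 - <<'E'
from h import *
f=imaging.grab_frame("top"); im=f["image"]; M=masks(im)
c0=(371,206)
blk=win(M["blk"],c0,30)
cs,_=cv2.findContours(blk.astype(np.uint8),cv2.RETR_EXTERNAL,cv2.CHAIN_APPROX_NONE)
k=max(cs,key=cv2.contourArea); print("ring enc",cv2.minEnclosingCircle(k),cv2.fitEllipse(cv2.convexHull(k)))
fill=np.zeros(im.shape[:2],np.uint8); cv2.drawContours(fill,[cv2.convexHull(k)],-1,1,-1)
pl=win((fill>0)&~M["blk"]&~M["yel"],c0,17); p,a=cen(pl); print("plate",p,a,cast(f,p,.092))
P=cast(f,p,.092)
for n,z in(("yel",.0895),("red",.092)):
    q,a=cen(win(M[n],c0,24)); X=cast(f,q,z); d=X-P; print(n,q,a,X,np.hypot(*d[:2]),np.degrees(np.arctan2(d[1],d[0])))
# scene view check
g=imaging.grab_frame("scene"); print("proj plate in scene",proj(g,P))
# bystanders (top view)
for n,uv,z in(("tinA",(309,162),.055),("tinB",(439,215),.055),("funnel",(397,144),.02),("refr top",(337,80),.03),("refr bot",(352,146),.03)): print(n,cast(f,uv,z))
b=np.array(cv2.resize(im[100:270,270:480],None,fx=3.5,fy=3.5,interpolation=cv2.INTER_CUBIC))[:,:,::-1]
s=cv2.resize(g["image"][140:270,120:270],None,fx=4,fy=4)[:,:,::-1]
cv2.imwrite("pics/crop1.png",b); cv2.imwrite("pics/crop2.png",s)
E
```

```text
ring enc ((369.9144287109375, 205.84234619140625), 20.16329574584961) ((369.91522216796875, 205.8211669921875), (39.72102737426758, 39.8182373046875), 125.72818756103516)
plate [370.91023339 204.73608618] 557 [ 0.54862362 -0.13757822  0.092     ]
yel [385.  197.5] 30 [ 0.56412897 -0.16994788  0.0895    ] 0.035891652303937364 -64.40517643642279
red [368.58823529 210.70588235] 17 [ 0.53556334 -0.1319568   0.092     ] 0.014218698272297508 156.71191571105885
proj plate in scene [221.72037401 177.08678268]
tinA [ 0.65269822 -0.00593089  0.055     ]
tinB [ 0.52431183 -0.29948196  0.055     ]
funnel [ 0.69675524 -0.21753637  0.02      ]
refr top [ 0.85133546 -0.07950029  0.03      ]
refr bot [ 0.69224729 -0.1091402   0.03      ]
```

View pics/crop1.png

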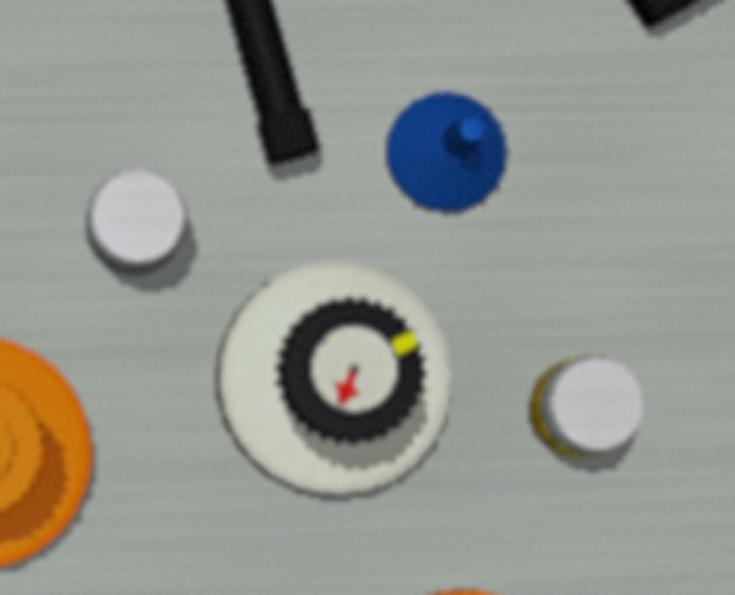

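Confirmed: the crop shows a white base, a black ring with its yellow mark at crop (404,343), and the red arrow pointing to crop (344,402). The ring centre is about (0.549, -0.138). The arrow points to roughly 163° and the mark sits at -64°, so the joint is near 2.3 rad and needs about 590° more. I'm moving in with the hand closed.

{"fn": "play_rows", "kwargs": {"commands": [[32,-15.8,0,0,0,0],[32,-15.8,0,0,0,0],[32,-15.8,0,0,0,0],[32,-15.8,0,0,0,0],[32,-15.8,0,0,0,0]], "hand": 0}}

```text
time: 0.62
tool_pos: [0.3248, -0.4663, 0.2451]
tool_rot: [-0.0, 0.987, 0.159, 0.0]
contact_force: [0.0, -0.1, 0.3]
gripper_width: 0.302
grasp_force: 0.0
```

{"fn": "play_rows", "kwargs": {"commands": [[32,-15.8,0,0,0,0],[32,-15.8,0,0,0,0],[32,-15.8,0,0,0,0],[32,-15.8,0,0,0,0],[32,-15.8,0,0,0,0]]}}

```text
time: 1.03
tool_pos: [0.4519, -0.3407, 0.2452]
tool_rot: [0.0, 0.987, 0.16, -0.0]
contact_force: [0.6, -1.0, 1.1]
gripper_width: -0.003
grasp_force: 0.0
```

{"fn": "play_rows", "kwargs": {"commands": [[32,-15.8,0,0,0,0],[32,-15.8,0,0,0,0],[32,-15.8,0,0,0,0],[32,-15.8,0,0,0,0],[32,-15.8,0,0,0,0]]}}

```text
time: 1.45
tool_pos: [0.5788, -0.2153, 0.2451]
tool_rot: [-0.0, 0.987, 0.16, -0.0]
contact_force: [0.2, 0.2, -0.2]
gripper_width: -0.003
grasp_force: 0.0
```

{"fn": "play_rows", "kwargs": {"commands": [[0,0,0,0,0,7],[0,0,0,0,0,7],[0,0,0,0,0,7],[0,0,0,0,0,7],[0,0,0,0,0,7]]}}

```text
time: 1.87
tool_pos: [0.5778, -0.2165, 0.2449]
tool_rot: [-0.0, 0.989, -0.147, -0.0]
contact_force: [0.3, -1.2, 0.0]
gripper_width: -0.002
grasp_force: 0.0
```

{"fn": "play_rows", "kwargs": {"commands": [[0,0,0,0,0,7],[0,0,0,0,0,7],[0,0,0,0,0,7],[0,0,0,0,0,7],[0,0,0,0,0,7]]}}

```text
time: 2.28
tool_pos: [0.5777, -0.2168, 0.2449]
tool_rot: [0.0, 0.899, -0.438, -0.0]
contact_force: [-0.3, 1.2, -0.2]
gripper_width: -0.004
grasp_force: 0.0
```

{"fn": "play_rows", "kwargs": {"commands": [[0,0,0,0,0,6],[0,0,0,0,0,6],[0,0,0,0,0,6],[0,0,0,0,0,0]]}}

```text
time: 2.62
tool_pos: [0.5777, -0.2168, 0.2449]
tool_rot: [0.0, 0.821, -0.572, -0.0]
contact_force: [0.5, -0.4, -0.2]
gripper_width: -0.001
grasp_force: 0.0
```

```bash
cat >> h.py <<'E'
from scipy.spatial.transform import Rotation as Ro
P=np.array([.5486,-.1376])
def where():
    s=manip.state(); R=Ro.from_quat(np.roll(s["tool_rot"],-1)).as_matrix()
    d=s["tool_pos"][:2]-P; F=s["contact_force"]
    psi=np.degrees(np.arctan2(R[1,0],R[0,0]))
    print("t %.2f pos %s psi %.1f phi %.1f r %.1f tilt %s q6 %.2f w %.3f"%(s["time"],s["tool_pos"].round(4),psi,np.degrees(np.arctan2(d[1],d[0])),1e3*np.hypot(*d),R[:2,2].round(3),s["joint_pos"][5],s["gripper_width"]))
    print("F tool",(R.T@F).round(1)," err in tool axes to centre mm",(R.T@np.r_[-d,0]*1e3).round(1))
E
python3 - <<'E'
from h import *
where()
f=imaging.grab_frame("top"); M=masks(f["image"]); m=win(M["red"],(369,209),10)
ys,xs=np.nonzero(m); pts=np.array([cast(f,(x,y),.092)[:2] for x,y in zip(xs,ys)])
print("red pts rel mm",((pts-P)*1e3).round(0).tolist())
E
```

```text
t 2.62 pos [ 0.5777 -0.2168  0.2449] psi -69.7 phi -69.8 r 84.3 tilt [-0.001  0.   ] q6 2.31 w -0.001
F tool [ 0.6 -0.4  0.2]  err in tool axes to centre mm [-84.3  -0.2   0. ]
red pts rel mm [[-5.0, 2.0], [-7.0, 2.0], [-9.0, 5.0], [-11.0, 9.0], [-11.0, 7.0], [-12.0, 5.0], [-12.0, 2.0], [-14.0, 9.0], [-14.0, 7.0], [-14.0, 5.0], [-14.0, 3.0], [-16.0, 9.0], [-16.0, 7.0], [-16.0, 5.0], [-16.0, 3.0], [-18.0, 9.0], [-18.0, 7.0]]
```

{"fn": "play_rows", "kwargs": {"commands": [[0,0,36,0,0,0],[0,0,36,0,0,0],[0,0,36,0,0,0],[0,0,36,0,0,0],[0,0,36,0,0,0]]}}

```text
time: 3.08
tool_pos: [0.5777, -0.2168, 0.0638]
tool_rot: [-0.0, 0.822, -0.57, 0.0]
contact_force: [0.7, 0.2, -0.7]
gripper_width: -0.003
grasp_force: 0.0
```

{"fn": "play_rows", "kwargs": {"commands": [[-7,0,0,0,0,0],[-7,0,0,0,0,0],[-6,0,0,0,0,0],[0,0,0,0,0,0]]}}

```text
time: 3.42
tool_pos: [0.5725, -0.1977, 0.0686]
tool_rot: [-0.001, 0.822, -0.57, 0.002]
contact_force: [0.4, 0.1, 0.5]
gripper_width: 0.001
grasp_force: 0.0
```

{"fn": "play_rows", "kwargs": {"commands": [[-1,0,0,0,0,0],[-1,0,0,0,0,0],[0,0,0,0,0,0]]}}

```text
time: 3.67
tool_pos: [0.5711, -0.1966, 0.0672]
tool_rot: [-0.0, 0.821, -0.571, 0.001]
contact_force: [0.6, 0.1, -0.5]
gripper_width: -0.003
grasp_force: 0.0
```

{"fn": "play_rows", "kwargs": {"commands": [[-1,0,0,0,0,0],[-1,0,0,0,0,0],[0,0,0,0,0,0]]}}

```text
time: 3.92
tool_pos: [0.5694, -0.1943, 0.0654]
tool_rot: [-0.0, 0.821, -0.571, -0.0]
contact_force: [-0.8, 0.3, 0.7]
gripper_width: -0.001
grasp_force: 0.0
```

```bash
python3 -c "
from h import *
where()"
```

```text
t 3.92 pos [ 0.5694 -0.1943  0.0654] psi -69.6 phi -69.8 r 60.4 tilt [-0.  0.] q6 2.33 w -0.001
F tool [-0.6  0.6 -0.7]  err in tool axes to centre mm [-60.4  -0.2   0. ]
```

{"fn": "play_rows", "kwargs": {"commands": [[-1,0,0,0,0,0],[0,0,0,0,0,0]]}}

```text
time: 4.08
tool_pos: [0.569, -0.1933, 0.0651]
tool_rot: [-0.0, 0.821, -0.571, -0.0]
contact_force: [-0.3, 0.6, 1.0]
gripper_width: -0.001
grasp_force: 0.0
```

{"fn": "play_rows", "kwargs": {"commands": [[-1,0,0,0,0,0],[0,0,0,0,0,0]]}}

```text
time: 4.25
tool_pos: [0.5687, -0.1923, 0.0652]
tool_rot: [0.0, 0.821, -0.571, -0.0]
contact_force: [0.6, -0.0, 0.3]
gripper_width: -0.003
grasp_force: 0.0
```

{"fn": "play_rows", "kwargs": {"commands": [[-1,0,0,0,0,0],[0,0,0,0,0,0]]}}

```text
time: 4.42
tool_pos: [0.5685, -0.1917, 0.0653]
tool_rot: [0.0, 0.821, -0.571, 0.0]
contact_force: [0.1, -1.1, -0.1]
gripper_width: -0.004
grasp_force: 0.5
```

```bash
python3 -c "
from h import *
where()"
```

```text
t 4.42 pos [ 0.5685 -0.1917  0.0653] psi -69.6 phi -69.8 r 57.6 tilt [ 0.    -0.001] q6 2.34 w -0.004
F tool [1.1 0.3 0.1]  err in tool axes to centre mm [-57.6  -0.2  -0. ]
```

{"fn": "play_rows", "kwargs": {"commands": [[-0.7,0,0,0,0,0],[0,0,0,0,0,0]]}}

```text
time: 4.58
tool_pos: [0.5685, -0.1916, 0.0654]
tool_rot: [0.0, 0.821, -0.571, 0.001]
contact_force: [1.3, -3.9, -2.1]
gripper_width: 0.001
grasp_force: 2.2
```

{"fn": "play_rows", "kwargs": {"commands": [[-0.7,0,0,0,0,0],[0,0,0,0,0,0]]}}

```text
time: 4.75
tool_pos: [0.5685, -0.1916, 0.0655]
tool_rot: [0.001, 0.821, -0.571, 0.002]
contact_force: [2.8, -5.4, -4.1]
gripper_width: -0.002
grasp_force: 3.4
```

{"fn": "play_rows", "kwargs": {"commands": [[-0.7,0,0,0,0,0],[0,0,0,0,0,0]]}}

```text
time: 4.92
tool_pos: [0.5684, -0.1915, 0.0655]
tool_rot: [0.001, 0.821, -0.571, 0.002]
contact_force: [3.9, -8.9, -5.1]
gripper_width: -0.005
grasp_force: 4.5
```

```bash
python3 -c "
from h import *
where()"
```

```text
t 4.92 pos [ 0.5684 -0.1915  0.0655] psi -69.6 phi -69.8 r 57.5 tilt [ 0.003 -0.004] q6 2.34 w -0.005
F tool [ 9.7 -0.6  5.2]  err in tool axes to centre mm [-57.5  -0.2  -0.3]
```

{"fn": "play_rows", "kwargs": {"commands": [[-0.2,-4.8,0,0,0,-5],[-0.2,-4.8,0,0,0,-5],[-0.2,-4.8,0,0,0,-5],[-0.2,-4.8,0,0,0,-5],[-0.2,-4.8,0,0,0,-5]]}}

```text
time: 5.33
tool_pos: [0.5893, -0.1789, 0.0656]
tool_rot: [0.001, 0.926, -0.378, 0.003]
contact_force: [6.2, -8.8, -6.3]
gripper_width: 0.002
grasp_force: 5.4
```

```bash
cat >> h.py <<'E'
def mark():
    f=imaging.grab_frame("top"); m=win(masks(f["image"])["yel"],proj(f,np.r_[P,.09]),26)
    if m.sum()<6: return print("mark hidden",m.sum())
    q,a=cen(m); d=cast(f,q,.0895)[:2]-P
    print("mark area %d r %.1f ang %.1f  rel arrow %.1f"%(a,1e3*np.hypot(*d),np.degrees(np.arctan2(d[1],d[0])),(np.degrees(np.arctan2(d[1],d[0]))-161)%360))
E
python3 -c "
from h import *
where();mark()"
```

```text
t 5.33 pos [ 0.5893 -0.1789  0.0656] psi -44.4 phi -45.5 r 58.0 tilt [ 0.004 -0.005] q6 1.93 w 0.002
F tool [10.5  1.9  6.3]  err in tool axes to centre mm [-58.   -1.1  -0.4]
mark hidden 0
```

{"fn": "play_rows", "kwargs": {"commands": [[-0.2,-4.8,0,0,0,-5],[-0.2,-4.8,0,0,0,-5],[-0.2,-4.8,0,0,0,-5],[-0.2,-4.8,0,0,0,-5],[-0.2,-4.8,0,0,0,-5]]}}

```text
time: 5.8
tool_pos: [0.6034, -0.1581, 0.0657]
tool_rot: [0.001, 0.986, -0.169, 0.004]
contact_force: [11.9, -7.0, -9.4]
gripper_width: -0.002
grasp_force: 6.6
```

{"fn": "play_rows", "kwargs": {"commands": [[-0.2,-4.8,0,0,0,-5],[-0.2,-4.8,0,0,0,-5],[-0.2,-4.8,0,0,0,-5],[-0.2,-4.8,0,0,0,-5],[-0.2,-4.8,0,0,0,-5]]}}

```text
time: 6.22
tool_pos: [0.6073, -0.1327, 0.0658]
tool_rot: [0.0, 0.999, 0.049, 0.005]
contact_force: [14.6, -0.3, -10.9]
gripper_width: -0.003
grasp_force: 7.4
```

```bash
python3 -c "
from h import *
where();mark()"
```

```text
t 6.22 pos [ 0.6073 -0.1327  0.0658] psi 5.6 phi 4.8 r 58.9 tilt [ 0.011 -0.   ] q6 1.14 w -0.003
F tool [14.4  1.7 11. ]  err in tool axes to centre mm [-58.9  -0.8  -0.6]
mark area 7 r 31.7 ang 13.0  rel arrow 212.0
```

{"fn": "play_rows", "kwargs": {"commands": [[0,-4.9,0.2,0,0,-5],[0,-4.9,0.2,0,0,-5],[0,-4.9,0.2,0,0,-5],[-0.1,-4.9,0.2,0,0,-5],[-0.2,-4.9,0.2,0,0,-5]]}}

```text
time: 6.68
tool_pos: [0.5999, -0.1081, 0.0656]
tool_rot: [0.0, 0.965, 0.264, 0.004]
contact_force: [9.1, 4.2, -2.1]
gripper_width: -0.002
grasp_force: 4.8
```

{"fn": "play_rows", "kwargs": {"commands": [[-0.2,-4.9,0,0,0,-5],[-0.2,-4.9,0,0,0,-5],[-0.2,-4.9,0,0,0,-5],[-0.2,-4.9,0,0,0,-5],[-0.2,-4.9,0,0,0,-5]]}}

```text
time: 7.1
tool_pos: [0.5825, -0.0892, 0.0656]
tool_rot: [-0.0, 0.885, 0.467, 0.004]
contact_force: [7.0, 7.5, 0.3]
gripper_width: -0.004
grasp_force: 4.6
```

```bash
python3 -c "
from h import *
where();mark()"
```

```text
t 7.10 pos [ 0.5825 -0.0892  0.0656] psi 55.6 phi 54.9 r 59.1 tilt [0.006 0.004] q6 0.32 w -0.004
F tool [10.1  1.5 -0.3]  err in tool axes to centre mm [-59.1  -0.7  -0.4]
mark hidden 0
```

{"fn": "play_rows", "kwargs": {"commands": [[-0.2,-4.9,0,0,0,-5],[-0.2,-4.9,0,0,0,-5],[-0.2,-4.9,0,0,0,-5],[-0.3,-4.9,0,0,0,-5],[-0.3,-4.9,0,0,0,-5]]}}

```text
time: 7.57
tool_pos: [0.5589, -0.0798, 0.0655]
tool_rot: [-0.001, 0.763, 0.647, 0.003]
contact_force: [3.2, 9.0, 2.2]
gripper_width: 0.003
grasp_force: 4.5
```

{"fn": "play_rows", "kwargs": {"commands": [[-0.3,-4.9,0,0,0,-5],[-0.3,-4.9,0,0,0,-5],[-0.3,-4.9,0,0,0,-5],[-0.3,-4.9,0,0,0,-5],[-0.3,-4.9,0,0,0,-5]]}}

```text
time: 7.98
tool_pos: [0.5336, -0.0813, 0.0654]
tool_rot: [-0.002, 0.604, 0.797, 0.003]
contact_force: [-0.9, 9.2, 5.9]
gripper_width: 0.001
grasp_force: 4.6
```

```bash
python3 -c "
from h import *
where();mark()"
```

```text
t 7.98 pos [ 0.5336 -0.0813  0.0654] psi 105.6 phi 105.0 r 58.2 tilt [0.    0.006] q6 -0.57 w 0.001
F tool [ 9.1  1.6 -5.9]  err in tool axes to centre mm [-58.2  -0.7  -0.3]
mark hidden 0
```

{"fn": "play_rows", "kwargs": {"commands": [[-0.3,-4.8,-0.2,0,0,-5],[-0.3,-4.8,-0.2,0,0,-5],[-0.3,-4.8,-0.2,0,0,-5],[-0.3,-4.8,-0.2,0,0,-5],[-0.3,-4.8,-0.2,0,0,-5]]}}

```text
time: 8.45
tool_pos: [0.5112, -0.0936, 0.0651]
tool_rot: [-0.002, 0.418, 0.909, 0.002]
contact_force: [-2.3, 5.2, 2.8]
gripper_width: 0.0
grasp_force: 2.9
```

{"fn": "play_rows", "kwargs": {"commands": [[-0.3,-4.8,0,0,0,-5],[-0.3,-4.8,0,0,0,-5],[-0.3,-4.8,0,0,0,-5],[-0.3,-4.8,0,0,0,-5],[-0.3,-4.8,0,0,0,-5]]}}

```text
time: 8.87
tool_pos: [0.4967, -0.1135, 0.065]
tool_rot: [-0.003, 0.211, 0.977, 0.001]
contact_force: [-5.8, 3.8, 3.6]
gripper_width: 0.002
grasp_force: 3.0
```

```bash
python3 -c "
from h import *
where();mark()"
```

```text
t 8.87 pos [ 0.4967 -0.1135  0.065 ] psi 155.6 phi 155.1 r 57.2 tilt [-0.004  0.004] q6 -1.52 w 0.002
F tool [ 6.8  1.1 -3.6]  err in tool axes to centre mm [-57.2  -0.6  -0.3]
mark hidden 0
```

Force is down to 7 N, so I'm pressing slightly harder.

{"fn": "play_rows", "kwargs": {"commands": [[-0.5,-4.8,0,0,0,-5],[-0.4,-4.8,0,0,0,-5],[-0.4,-4.8,0,0,0,-5],[-0.3,-4.8,0,0,0,-5],[-0.3,-4.8,0,0,0,-5]]}}

```text
time: 9.33
tool_pos: [0.4919, -0.1377, 0.0649]
tool_rot: [-0.003, -0.006, 1.0, 0.001]
contact_force: [-7.9, 0.8, 5.8]
gripper_width: 0.003
grasp_force: 4.0
```

{"fn": "play_rows", "kwargs": {"commands": [[-0.3,-4.8,0,0,0,-5],[-0.3,-4.8,0,0,0,-5],[-0.3,-4.8,0,0,0,-5],[-0.3,-4.8,0,0,0,-5],[-0.3,-4.8,0,0,0,-5]]}}

```text
time: 9.75
tool_pos: [0.4976, -0.1619, 0.065]
tool_rot: [-0.003, -0.222, 0.975, 0.001]
contact_force: [-9.1, -3.0, 5.7]
gripper_width: 0.001
grasp_force: 4.3
```

```bash
python3 -c "
from h import *
where();mark()"
```

```text
t 9.75 pos [ 0.4976 -0.1619  0.065 ] psi -154.3 phi -154.5 r 56.5 tilt [-0.007  0.001] q6 -2.47 w 0.001
F tool [ 9.6  1.3 -5.6]  err in tool axes to centre mm [-56.5  -0.2  -0.3]
mark hidden 0
```

{"fn": "play_rows", "kwargs": {"commands": [[-0.2,-4.8,0,0,0,-5],[-0.2,-4.8,0,0,0,-5],[-0.2,-4.8,0,0,0,-5],[-0.2,-4.8,0,0,0,-5],[0,0,0,0,0,0]]}}

```text
time: 10.22
tool_pos: [0.5097, -0.1786, 0.0649]
tool_rot: [-0.002, -0.387, 0.922, 0.0]
contact_force: [-4.3, -6.4, 0.8]
gripper_width: -0.004
grasp_force: 3.7
```

{"fn": "play_rows", "kwargs": {"commands": [[10,0,0,0,0,0],[15,0,0,0,0,0],[0,0,-36,0,0,0],[0,0,-36,0,0,0],[0,0,-8,0,0,0]]}}

```text
time: 10.63
tool_pos: [0.4959, -0.1967, 0.1516]
tool_rot: [0.003, -0.385, 0.923, -0.003]
contact_force: [1.4, -0.7, 0.5]
gripper_width: -0.001
grasp_force: 0.0
```

```bash
python3 -c "
from h import *
where();mark()
f=imaging.grab_frame('top');cv2.imwrite('pics/c3.png',cv2.resize(f['image'][150:260,300:440],None,fx=4,fy=4)[:,:,::-1])"
```

```text
t 10.63 pos [ 0.4959 -0.1967  0.1516] psi -134.7 phi -131.7 r 79.2 tilt [ 0.008 -0.003] q6 -2.88 w -0.001
F tool [-0.4 -1.5 -0.4]  err in tool axes to centre mm [-79.1   4.    0.2]
mark area 33 r 36.4 ang -127.6  rel arrow 71.4
```

View pics/c3.png

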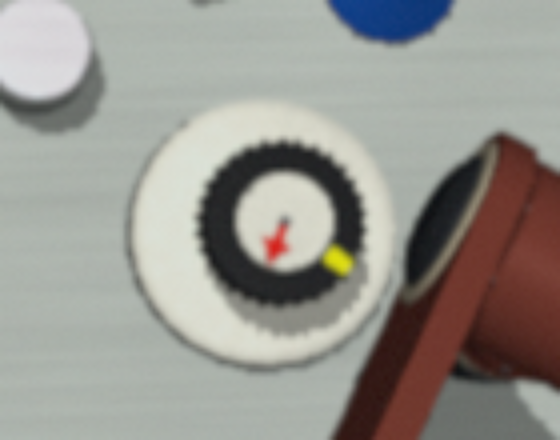

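The view shows the mark at crop (338,261), about 70° past the arrow. The ring turned 297° for 295° of finger travel, so it isn't slipping. Next I unwind the wrist for the second pass.

{"fn": "play_rows", "kwargs": {"commands": [[0,0,0,0,0,7],[0,0,0,0,0,7],[0,0,0,0,0,7],[0,0,0,0,0,7],[0,0,0,0,0,7]]}}

```text
time: 11.15
tool_pos: [0.4922, -0.1943, 0.1429]
tool_rot: [-0.002, -0.088, 0.996, 0.001]
contact_force: [1.6, -0.1, -0.2]
gripper_width: -0.003
grasp_force: 0.0
```

{"fn": "play_rows", "kwargs": {"commands": [[0,0,0,0,0,7],[0,0,0,0,0,7],[0,0,0,0,0,7],[0,0,0,0,0,7],[0,0,0,0,0,7]]}}

```text
time: 11.57
tool_pos: [0.4922, -0.1943, 0.1428]
tool_rot: [-0.002, 0.216, 0.976, 0.001]
contact_force: [0.0, 0.2, 0.8]
gripper_width: 0.002
grasp_force: 0.0
```

{"fn": "play_rows", "kwargs": {"commands": [[0,0,0,0,0,7],[0,0,0,0,0,7],[0,0,0,0,0,7],[0,0,0,0,0,7],[0,0,0,0,0,7]]}}

```text
time: 11.98
tool_pos: [0.4922, -0.1943, 0.1428]
tool_rot: [-0.002, 0.5, 0.866, 0.0]
contact_force: [-0.0, 0.2, 0.8]
gripper_width: 0.0
grasp_force: 0.0
```

{"fn": "play_rows", "kwargs": {"commands": [[0,0,0,0,0,7],[0,0,0,0,0,7],[0,0,0,0,0,7],[0,0,0,0,0,7],[0,0,0,0,0,7]]}}

```text
time: 12.4
tool_pos: [0.4922, -0.1943, 0.1428]
tool_rot: [-0.002, 0.737, 0.676, -0.0]
contact_force: [0.2, -0.3, 0.4]
gripper_width: 0.002
grasp_force: 0.0
```

{"fn": "play_rows", "kwargs": {"commands": [[0,0,0,0,0,7],[0,0,0,0,0,7],[0,0,0,0,0,7],[0,0,0,0,0,7],[0,0,0,0,0,7]]}}

```text
time: 12.82
tool_pos: [0.4922, -0.1943, 0.1428]
tool_rot: [-0.002, 0.906, 0.423, -0.001]
contact_force: [-0.9, 0.3, 0.5]
gripper_width: -0.002
grasp_force: 0.0
```

{"fn": "play_rows", "kwargs": {"commands": [[0,0,0,0,0,7],[0,0,0,0,0,7],[0,0,0,0,0,7],[0,0,0,0,0,7],[0,0,0,0,0,7]]}}

```text
time: 13.23
tool_pos: [0.4922, -0.1943, 0.1428]
tool_rot: [-0.002, 0.991, 0.131, -0.001]
contact_force: [0.1, -0.9, -0.3]
gripper_width: 0.002
grasp_force: 0.0
```

{"fn": "play_rows", "kwargs": {"commands": [[0,0,0,0,0,7],[0,0,0,0,0,7],[0,0,0,0,0,7],[0,0,0,0,0,7],[0,0,0,0,0,7]]}}

```text
time: 13.65
tool_pos: [0.4922, -0.1943, 0.1428]
tool_rot: [-0.001, 0.985, -0.173, -0.002]
contact_force: [0.1, 1.0, 0.2]
gripper_width: 0.001
grasp_force: 0.0
```

{"fn": "play_rows", "kwargs": {"commands": [[0,0,0,0,0,7],[0,0,0,0,0,7],[0,0,0,0,0,7],[0,0,0,0,0,7],[0,0,0,0,0,7]]}}

```text
time: 14.07
tool_pos: [0.4922, -0.1943, 0.1428]
tool_rot: [-0.0, 0.887, -0.461, -0.002]
contact_force: [-0.1, 0.0, -1.4]
gripper_width: -0.003
grasp_force: 0.0
```

{"fn": "play_rows", "kwargs": {"commands": [[0,0,0,0,0,7],[0,0,0,0,0,7],[0,0,0,0,0,1.3],[0,0,0,0,0,0]]}}

```text
time: 14.4
tool_pos: [0.4925, -0.1946, 0.1435]
tool_rot: [-0.0, 0.82, -0.572, -0.002]
contact_force: [0.2, -0.2, -0.5]
gripper_width: -0.0
grasp_force: 0.0
```

```bash
python3 -c "
from h import *
where()"
```

```text
t 14.40 pos [ 0.4925 -0.1946  0.1435] psi -69.8 phi -134.5 r 80.0 tilt [-0.003  0.002] q6 2.27 w -0.000
F tool [ 0.3 -0.1  0.5]  err in tool axes to centre mm [-34.1 -72.3  -0. ]
```

{"fn": "play_rows", "kwargs": {"commands": [[19,-36.1,0,0,0,0],[19,-36.2,0,0,0,0],[0,0,26,0,0,0],[0,0,26,0,0,0],[0,0,26,0,0,0]]}}

```text
time: 14.82
tool_pos: [0.575, -0.206, 0.0659]
tool_rot: [-0.0, 0.821, -0.572, -0.0]
contact_force: [0.6, 0.5, 0.3]
gripper_width: 0.001
grasp_force: 0.0
```

{"fn": "play_rows", "kwargs": {"commands": [[-6,0,0,0,0,0],[-6,0,0,0,0,0],[0,0,0,0,0,0],[0,0,0,0,0,0]]}}

```text
time: 15.15
tool_pos: [0.5714, -0.1949, 0.0695]
tool_rot: [-0.0, 0.82, -0.572, 0.002]
contact_force: [0.6, 0.7, 0.7]
gripper_width: 0.001
grasp_force: 0.0
```

```bash
python3 -c "
from h import *
where()"
```

```text
t 15.15 pos [ 0.5714 -0.1949  0.0695] psi -69.8 phi -68.3 r 61.7 tilt [ 0.003 -0.001] q6 2.34 w 0.001
F tool [-0.4 -0.8 -0.7]  err in tool axes to centre mm [-61.6   1.6  -0.2]
```

{"fn": "play_rows", "kwargs": {"commands": [[-2,0,0,0,0,0],[-1.5,0,0,0,0,0],[0,0,0,0,0,0],[0,0,0,0,0,0]]}}

```text
time: 15.48
tool_pos: [0.5694, -0.1917, 0.0681]
tool_rot: [-0.0, 0.82, -0.573, 0.001]
contact_force: [-0.5, -0.5, 0.4]
gripper_width: 0.002
grasp_force: 0.0
```

{"fn": "play_rows", "kwargs": {"commands": [[-1,0,0,0,0,0],[-1,0,0,0,0,0],[0,0,0,0,0,0]]}}

```text
time: 15.73
tool_pos: [0.5692, -0.1912, 0.0679]
tool_rot: [0.001, 0.82, -0.573, 0.002]
contact_force: [1.5, -5.9, -2.1]
gripper_width: -0.001
grasp_force: 2.8
```

```bash
python3 -c "
from h import *
where()"
```

```text
t 15.73 pos [ 0.5692 -0.1912  0.0679] psi -69.9 phi -69.0 r 57.4 tilt [ 0.002 -0.004] q6 2.34 w -0.001
F tool [6.  0.6 2.1]  err in tool axes to centre mm [-57.4   0.9  -0.2]
```

{"fn": "play_rows", "kwargs": {"commands": [[-0.5,-4.8,0,0,0,-5],[-0.5,-4.8,0,0,0,-5],[-0.2,-4.8,0,0,0,-5],[-0.2,-4.8,0,0,0,-5],[-0.2,-4.8,0,0,0,-5]]}}

```text
time: 16.15
tool_pos: [0.5897, -0.1784, 0.068]
tool_rot: [0.001, 0.925, -0.38, 0.002]
contact_force: [3.8, -5.7, -1.8]
gripper_width: -0.002
grasp_force: 3.5
```

{"fn": "play_rows", "kwargs": {"commands": [[-0.1,-4.8,0.1,0,0,-5],[-0.1,-4.8,0.1,0,0,-5],[-0.2,-4.8,0.1,0,0,-5],[-0.1,-4.8,0.1,0,0,-5],[-0.1,-4.8,0.1,0,0,-5]]}}

```text
time: 16.57
tool_pos: [0.6035, -0.1577, 0.068]
tool_rot: [0.001, 0.985, -0.171, 0.003]
contact_force: [4.1, -3.7, -0.2]
gripper_width: -0.001
grasp_force: 2.6
```

```bash
python3 -c "
from h import *
where()"
```

```text
t 16.57 pos [ 0.6035 -0.1577  0.068 ] psi -19.7 phi -20.1 r 58.5 tilt [ 0.005 -0.003] q6 1.54 w -0.001
F tool [5.1 2.1 0.2]  err in tool axes to centre mm [-58.5  -0.4  -0.3]
```

{"fn": "play_rows", "kwargs": {"commands": [[-0.5,-4.8,0,0,0,-5],[-0.5,-4.8,0,0,0,-5],[-0.2,-4.8,0,0,0,-5],[-0.2,-4.8,0,0,0,-5],[-0.2,-4.8,0,0,0,-5]]}}

```text
time: 16.98
tool_pos: [0.6072, -0.1332, 0.0681]
tool_rot: [0.001, 0.999, 0.046, 0.004]
contact_force: [9.0, -1.5, -2.6]
gripper_width: -0.006
grasp_force: 4.6
```

{"fn": "play_rows", "kwargs": {"commands": [[-0.2,-4.9,0,0,0,-5],[-0.2,-4.9,0,0,0,-5],[-0.2,-4.9,0,0,0,-5],[-0.2,-4.9,0,0,0,-5],[-0.2,-4.9,0,0,0,-5]]}}

```text
time: 17.4
tool_pos: [0.6, -0.1086, 0.0681]
tool_rot: [0.001, 0.965, 0.261, 0.004]
contact_force: [9.4, 2.6, -2.1]
gripper_width: -0.002
grasp_force: 4.8
```

```bash
python3 -c "
from h import *
where();mark()"
```

```text
t 17.40 pos [ 0.6    -0.1086  0.0681] psi 30.3 phi 29.4 r 59.0 tilt [0.009 0.001] q6 0.74 w -0.002
F tool [9.4 2.5 2.1]  err in tool axes to centre mm [-59.   -0.9  -0.5]
mark area 7 r 31.5 ang -29.1  rel arrow 169.9
```

{"fn": "play_rows", "kwargs": {"commands": [[-0.2,-4.9,0,0,0,-5],[-0.2,-4.9,0,0,0,-5],[-0.2,-4.9,0,0,0,-5],[-0.2,-4.9,0,0,0,-5],[-0.2,-4.9,0,0,0,-5]]}}

```text
time: 17.87
tool_pos: [0.5828, -0.0896, 0.0679]
tool_rot: [0.0, 0.886, 0.464, 0.004]
contact_force: [7.2, 5.9, -0.8]
gripper_width: -0.004
grasp_force: 4.5
```

{"fn": "play_rows", "kwargs": {"commands": [[-0.2,-4.9,0,0,0,-5],[-0.2,-4.9,0,0,0,-5],[-0.2,-4.9,0,0,0,-5],[-0.3,-4.9,0,0,0,-5],[-0.3,-4.9,0,0,0,-5]]}}

```text
time: 18.28
tool_pos: [0.5592, -0.0799, 0.0679]
tool_rot: [-0.0, 0.764, 0.645, 0.003]
contact_force: [3.3, 8.0, 2.1]
gripper_width: -0.001
grasp_force: 4.3
```

{"fn": "play_rows", "kwargs": {"commands": [[-0.3,-4.9,0,0,0,-5],[-0.3,-4.9,0,0,0,-5],[-0.3,-4.9,0,0,0,-5],[-0.3,-4.9,0,0,0,-5],[-0.3,-4.9,0,0,0,-5]]}}

```text
time: 18.7
tool_pos: [0.5339, -0.0813, 0.0677]
tool_rot: [-0.001, 0.606, 0.795, 0.002]
contact_force: [-0.5, 9.0, 6.2]
gripper_width: -0.0
grasp_force: 4.3
```

```bash
python3 -c "
from h import *
where();mark()"
```

```text
t 18.70 pos [ 0.5339 -0.0813  0.0677] psi 105.3 phi 104.6 r 58.2 tilt [0.001 0.005] q6 -0.56 w -0.000
F tool [ 8.9  1.9 -6.2]  err in tool axes to centre mm [-58.2  -0.7  -0.3]
mark hidden 0
```

{"fn": "play_rows", "kwargs": {"commands": [[-0.3,-4.8,-0.1,0,0,-5],[-0.3,-4.8,-0.1,0,0,-5],[-0.4,-4.8,-0.1,0,0,-5],[-0.4,-4.8,-0.1,0,0,-5],[-0.3,-4.8,-0.1,0,0,-5]]}}

```text
time: 19.17
tool_pos: [0.5117, -0.0933, 0.0675]
tool_rot: [-0.002, 0.42, 0.908, 0.002]
contact_force: [-3.5, 6.9, 4.4]
gripper_width: 0.0
grasp_force: 3.8
```

{"fn": "play_rows", "kwargs": {"commands": [[-0.4,-4.8,0,0,0,-5],[-0.3,-4.8,0,0,0,-5],[-0.4,-4.8,0,0,0,-5],[-0.3,-4.8,0,0,0,-5],[-0.3,-4.8,0,0,0,-5]]}}

```text
time: 19.58
tool_pos: [0.4969, -0.1134, 0.0669]
tool_rot: [-0.003, 0.213, 0.977, 0.001]
contact_force: [-4.5, 3.8, 4.8]
gripper_width: -0.001
grasp_force: 3.1
```

{"fn": "play_rows", "kwargs": {"commands": [[-0.4,-4.8,0,0,0,-5],[-0.3,-4.8,0,0,0,-5],[-0.3,-4.8,0,0,0,-5],[-0.3,-4.8,0,0,0,-5],[-0.3,-4.8,0,0,0,-5]]}}

```text
time: 20.0
tool_pos: [0.4919, -0.1375, 0.0667]
tool_rot: [-0.003, -0.003, 1.0, 0.001]
contact_force: [-6.1, 1.4, 4.1]
gripper_width: 0.003
grasp_force: 3.2
```

```bash
python3 -c "
from h import *
where();mark()"
```

```text
t 20.00 pos [ 0.4919 -0.1375  0.0667] psi -179.6 phi 179.9 r 56.7 tilt [-0.006  0.002] q6 -2.00 w 0.003
F tool [ 6.1  1.5 -4.1]  err in tool axes to centre mm [-56.7  -0.5  -0.3]
mark area 29 r 37.7 ang 122.1  rel arrow 321.1
```

{"fn": "play_rows", "kwargs": {"commands": [[-0.4,-4.8,0,0,0,-5],[-0.3,-4.8,0,0,0,-5],[-0.3,-4.8,0,0,0,-5],[-0.3,-4.8,0,0,0,-5],[-0.3,-4.8,0,0,0,-5]]}}

```text
time: 20.47
tool_pos: [0.4975, -0.1615, 0.0666]
tool_rot: [-0.003, -0.219, 0.976, 0.001]
contact_force: [-6.9, -0.6, 3.6]
gripper_width: 0.001
grasp_force: 3.5
```

{"fn": "play_rows", "kwargs": {"commands": [[-0.2,-4.8,0,0,0,-5],[-0.2,-4.8,0,0,0,-5],[-0.2,-4.8,0,0,0,-5],[0,0,0,0,0,0]]}}

```text
time: 20.8
tool_pos: [0.506, -0.1747, 0.0667]
tool_rot: [-0.002, -0.344, 0.939, 0.0]
contact_force: [-5.2, -3.6, 1.4]
gripper_width: 0.004
grasp_force: 3.3
```

{"fn": "play_rows", "kwargs": {"commands": [[10,0,0,0,0,0],[15,0,0,0,0,0],[0,0,-36,0,0,0],[0,0,-36,0,0,0],[0,0,-36,0,0,0]]}}

```text
time: 21.22
tool_pos: [0.4871, -0.1894, 0.1756]
tool_rot: [-0.001, -0.342, 0.94, 0.001]
contact_force: [0.4, -0.4, 0.7]
gripper_width: -0.0
grasp_force: 0.0
```

```bash
python3 -c "
from h import *
where();mark()
f=imaging.grab_frame('top');cv2.imwrite('pics/c4.png',cv2.resize(f['image'][130:260,290:460],None,fx=4,fy=4)[:,:,::-1])"
```

```text
t 21.22 pos [ 0.4871 -0.1894  0.1756] psi -140.0 phi -139.9 r 80.4 tilt [-0.002  0.002] q6 -2.78 w -0.000
F tool [-0.  -0.6 -0.7]  err in tool axes to centre mm [-80.4   0.1  -0. ]
mark area 37 r 37.1 ang 163.5  rel arrow 2.5
```

View pics/c4.png

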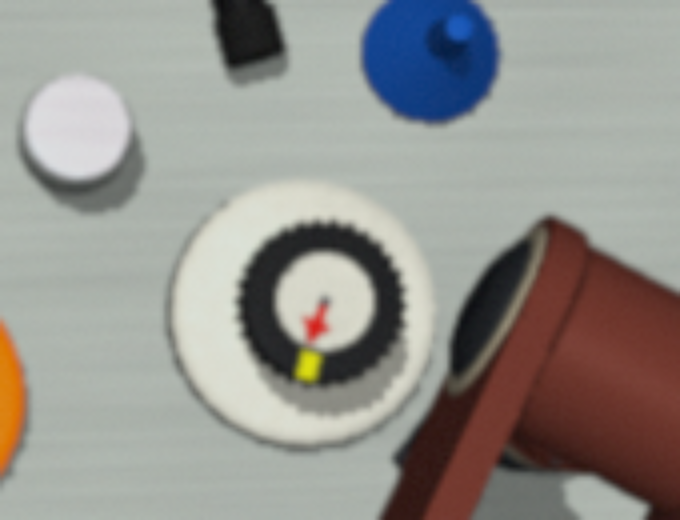

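The yellow mark at crop (308,366) sits right at the arrow tip (315,342), on its second arrival. The finger is clear and the bystanders are where they were, so I'm handing in.

```bash
python3 -c "
from plant import manip
print(manip.job_done())"
```

```text
the job is handed in; nothing more can be done
None
```

The ring is at its second arrival, with the mark within about 3° of the red arrow by the camera; the finger is clear, the tester and its neighbours look undisturbed, and the job was handed in at about 21 s (no verdict came back).

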